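# Pack up the driver case: fold the panel down, shut the lid

## Robot

A 6-joint arm with a two-finger parallel gripper is mounted at the origin on the work surface. World frame = base frame: x ahead of the robot, y to its left, z up, the work surface at z = 0. Lengths are in mm, angles in rad, forces in N, time in s.
With the tool pointing down it reaches from about 375 to 750 mm from the base axis. Payload 9 kg.
Tool frame: the origin (TCP) lies at the centre of the arm's flange, where the gripper is bolted on; the fingertips stand arm.tip_reach ahead of it and the grasp point (between the pads) lies 155 mm ahead of it (arm.tip_reach is the distance from the TCP to the fingertips, in mm); z points along the fingers, y is the line along which they close (so a half turn about z gives the same grasp; the last joint's range is limited). The gripper opens to 85 mm and grips with 20 to 120 N. Pads are 22 mm wide; open, the fingers measure 114 mm over their backs; the gripper's body (76 mm by 85 mm) begins 54 mm behind the grasp point. The pads swing forward as they close: fully open they stand 13 mm farther back than shut.
Start: joints at [0.931, 0.104, 0.097, 1.564, 0, 1.353], TCP at [245.64, 547.429, 404.731] pointing down, gripper open.
Joint ranges: [-2.99, 2.99], [-0.84, 1.86], [-1.1, 1.16], [-1.84, 2.11], [-1.51, 1.56], [-3.14, 3.14]. Speed limits (rad/s): [2.22, 2.22, 2.57, 3.14, 3.14, 3.14].

## Interface

Orientations are given as [roll, pitch, yaw] about the fixed x, y, z axes, in that order (R = Rz(yaw) Ry(pitch) Rx(roll)).
In Python, from rig import arm gives the robot as it stands.
- The arm moves only by the tool arm_command, never from a script. Its argument "moves" is a list that holds one entry, the list of rows, each a list of 7 numbers: the opening, from 0 (shut) to 1 (fully open), then the shift along the tool's x, y, z in cm, then the turn, a rotation vector about the tool's x, y, z in units of 10 degrees (1.0 is 10 degrees). A call has 1 to 12 rows; each row is the pose to reach, as a shift and turn from the pose commanded when the call began, along the tool's axes at that moment; what a row does not reach only later rows make up. A row lasts 1/8 s, in which the tool goes at most 62.5 mm and 10.7 degrees, less where a joint would pass 70% of its speed; a pose out of reach is approached as far as the arm can. A call with a gripper value outside its range is refused whole. The fingers move at their own pace and stop on an object; "grip_force" is the grip in N (left out, the last holds). Time passes only in rows, so rows that repeat a pose let the fingers close. It gives the time, the measured TCP pose, the force, the opening and the grip force at its end, in the units of the state.
- arm.read_state(): the state, without advancing time (a new reading comes with each control period).
- arm.camera(name): name is "scene" or "top"; returns a dict with "frame" (480x640x3 uint8, red, green, blue), "depth" (480x640 float32, mm along the optical axis (not along the pixel's ray), 0 where there is no reading), "fovy" (degrees; the focal length in pixels is half the picture's height over the tangent of half this angle, whatever the lens; pixels are square), "cx", "cy" (the principal point, pixels), "R" (3x3) and "t" (3): a world point X has camera coordinates R X + t. Camera axes: x right, y down, z forward; pixel columns grow to the right and rows downward; lengths in mm; the calibration is good to about 2 mm. A picture is of the moment at which its call begins.
- arm.job_done(): hands the job in; it is judged then, once.
The state is a dict: "clock": time; "joint_pos": joint angles; "qvel": joint speeds; "effort": joint torques, N m; "tcp_pos": TCP position; "tcp_rot": TCP orientation; "ft_force": force on the tool from outside, world axes, zero at the start; "moment": the same for the moment, N m; "width": opening from 0.0 (shut) to 1.0 (fully open); "finger_force": force on a finger pad.
Only numpy, scipy, OpenCV 4.12 (cv2) and the standard library are available. Lean on these libraries where they do the work, as an engineer would, in place of code of your own. Each camera call takes 0.05 s, during which the arm holds its last target. There are 200 camera calls.

## Task

Pack up the blue screwdriver case on the bench: push the upright panel of small drivers down flat into the case first, then push the open lid over and shut it fully, easing it down rather than slamming it. Leave the case standing where it is, do not lift or drag it, and leave the screwdriver, battery, spray can and parts dish undisturbed.

Things in the scene. Friction and masses are not known exactly. Their poses are not given: they have to be found in the camera images.
- case: the blue tool case, loose on the bench, about 2.2 kg. Base: a tray 180 (x) by 240 (y) by 34 mm high, 3 mm walls; origin: centre of its underside. +x points to the rear (lid hinge side, roughly to the robot's left), -x to the front (carrying handle, 34 mm out, and latches), z up. A fixed radio, 95 mm high, stands well to the robot's right: only an obstacle
- lid (a joint): opening angle of the lid, rad: 0 = shut, grows as it swings up and back about the rear hinge; 1.8 to 2.05 at the start (leaning back past upright), stop at 2.10. A stiff friction hinge: the lid stays where it is left; pushing near its free edge takes 2 to 5 N
- panel (a joint): angle of the flip-up driver panel in the case, rad: 0 = folded flat, grows as its free edge swings up and forward about its hinge at the case's front; 1.3 to 1.5 at the start (nearly upright), stop at 1.55. A friction hinge: it stays where it is left; pushing at its pad takes 2 to 4 N. While it stands, the lid cannot close: it meets the panel at 0.5 to 0.8 rad
- lid_hinge (a point): middle of the lid's hinge line, 89 mm behind the case's centre, 34.5 mm above the bench; the point turns with the lid: y along the hinge (as the case's y), -x from the hinge to the lid's free edge, z out of its outer face. The lid is a shell 180 mm long (-x), 240 mm wide, 22 mm deep: outer face at z = 22 mm, rim at z = 0
- lid_edge (a point): middle of the lid's free edge on its outer face (180 mm from the hinge line along -x, z = 22 mm); axes as for lid_hinge
- panel_hinge (a point): middle of the panel's hinge line, 77 mm in front of the case's centre, 21.5 mm above the bench; turns with the panel: +x from the hinge along the panel, z out of the face with the drivers (to the case's front when it stands, up when folded). A black plate 206 mm wide (y), 5 mm thick, reaching to x = 144 mm, three small drivers clipped firmly on either side
- panel_pad (a point): centre of the face of the yellow push pad at the middle of the panel's free end (124 mm from the hinge along x, 14.5 mm out along z); the pad is 36 mm by 52 mm (x, y) and stands 12 mm proud of the plate; axes as for panel_hinge
- screwdriver: loose red-handled screwdriver, 190 mm long, lying on the bench in front of the case; origin at the middle of its length on its underside, x along it. Leave alone
- battery: loose black and copper D cell, 33 mm diameter, 61 mm tall, standing near a front corner of the case; origin: centre of its underside. Leave alone
- spraycan: loose red and white spray can, 52 mm diameter, 159 mm tall, standing beside the end of the case away from the robot; origin: centre of its underside. Leave alone
- dish: loose steel parts dish, 84 mm diameter, 26 mm tall, on the bench behind the case, below the leaning lid; origin: centre of its underside. Leave alone

How it is judged:
By the outcome, as a careful person would: the job done as asked, in the order asked, and still so for the second after the job is handed in, with the robot touching nothing.
It also fails if it takes over 59 s, if anything falls off the work surface, if the arm or the gripper's body presses on something with over 40 N, if the wrist force passes 120 N, or if a joint passes its speed limit or range.

## Working session

There is one attempt and no reset: what is moved stays moved. The work goes in short steps, Python scripts to look and compute and a tool call to move; the robot and the scene stay as the last step left them, time stands still between calls to the robot, and variables do not carry over. Pictures are saved under pics/ and viewed, at most 10 in all, crops included, and the job is handed in when it is done.

Besides the shell and the picture viewer there is one more tool, called by a JSON object that holds its "op" and its "data". arm_command: Moves the arm, as the interface text tells. Its arguments: {"type":"object","properties":{"moves":{"type":"array","items":{"type":"array","items":{"type":"array","items":{"type":"number"}}}},"grip_force":{"type":"number"}},"required":["moves"]}

```bash
mkdir -p pics; ls; python3 - <<'E'
from rig import arm
import cv2,pickle,numpy as np
s=arm.read_state();print(s, arm.tip_reach)
d={}
for n in("scene","top"):
    c=arm.camera(n);d[n]=c
    cv2.imwrite(f"pics/{n}0.png",c["frame"][:,:,::-1])
    print(n,c["fovy"],c["cx"],c["cy"],c["R"],c["t"],-np.array(c["R"]).T@np.array(c["t"]))
pickle.dump(d,open("c0.pkl","wb"))
E
```

```text
pics
{'clock': 0.0, 'joint_pos': array([ 9.31288829e-01,  1.04709011e-01,  9.64467855e-02,  1.56393318e+00,
       -4.18720115e-06,  1.35314251e+00]), 'qvel': array([-1.00560254e-05,  3.47797602e-04,  2.21489187e-03,  2.57652793e-04,
       -8.35513429e-05, -6.49679145e-04]), 'effort': array([-1.49827491e-03, -5.56934488e+01,  5.03649974e+01,  1.71375484e-02,
       -2.75701968e-04, -1.05394861e-05]), 'tcp_pos': array([245.56479396, 547.31560663, 403.90411905]), 'tcp_rot': array([-3.14022568e+00, -2.98028360e-04,  2.71973878e+00]), 'ft_force': array([0.86837185, 0.02326249, 0.4131701 ]), 'moment': array([-0.01203621, -0.05206465, -0.04771563]), 'finger_force': 0.0, 'width': 0.996702842482693} 173.4
scene 48.61215201055359 330.8004962373444 244.87755417272905 [[ 0.15223529  0.98834274 -0.00174515]
 [ 0.80517856 -0.12504594 -0.57969907]
 [-0.57315959  0.08684549 -0.81482878]] [-131.11387603 -458.81638268 1295.40374559] [1131.86234606  -40.28765805  789.32801785]
top 46.22710048125716 319.0978217601996 242.45746226945684 [[-0.02788073 -0.99957775 -0.00818487]
 [-0.99410821  0.0285843  -0.10455524]
 [ 0.10474505  0.00522157 -0.9944854 ]] [ 25.84356223 595.62412807 784.03439807] [510.71165136   4.71326234 842.19791221]
```

View pics/scene0.png

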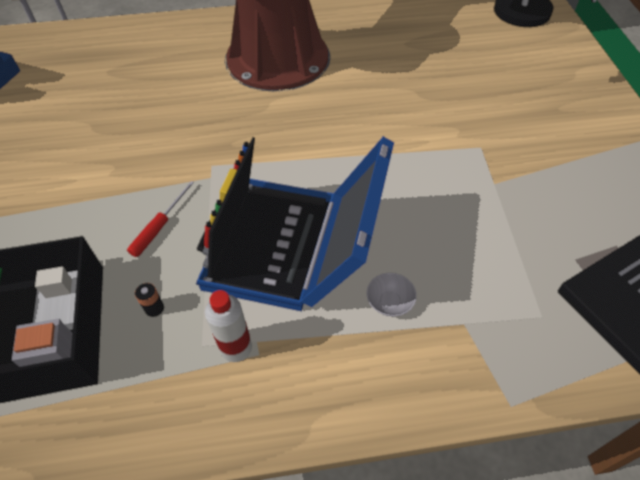

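View pics/top0.png

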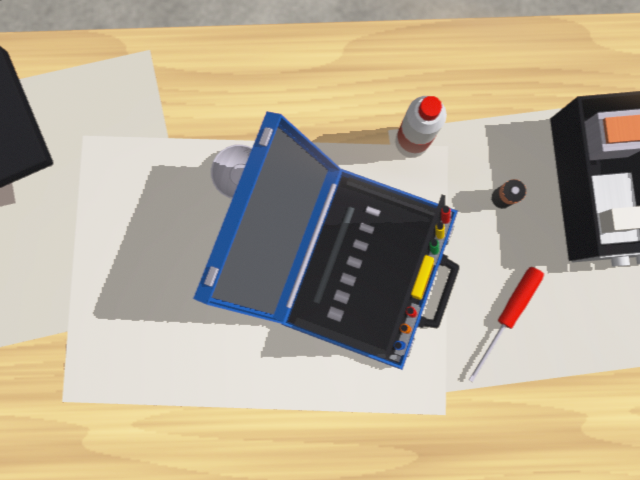

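The scene view shows the panel with its yellow pad near (229,185), the open lid near (345,215), the can (228,325), battery (150,299), dish (391,293) and screwdriver (150,233). In the top view the pad is near (424,278), the lid's free-edge corners near (275,115) and (203,298), and the base corners near (455,210) and (403,365).

```bash
cat > h.py <<'E'
import numpy as np,cv2,pickle
def K(c):
    return (c["frame"].shape[0]/2)/np.tan(np.radians(c["fovy"]/2))
def cloud(c):
    f=K(c);v,u=np.mgrid[0:480,0:640];d=c["depth"]
    P=np.stack([(u-c["cx"])/f*d,(v-c["cy"])/f*d,d],-1)
    return (P-np.array(c["t"]))@np.array(c["R"])
def ray(c,u,v):
    r=np.array([(u-c["cx"])/K(c),(v-c["cy"])/K(c),1.])@np.array(c["R"])
    return -np.array(c["R"]).T@np.array(c["t"]),r/np.linalg.norm(r)
def tri(a,b):
    (p,r),(q,s)=a,b
    x=np.linalg.lstsq(np.stack([r,-s],1),q-p,rcond=None)[0]
    A=p+x[0]*r;B=q+x[1]*s
    return (A+B)/2,np.linalg.norm(A-B)
def plane(c,u,v,z):
    p,r=ray(c,u,v);return p+r*(z-p[2])/r[2]
def mask(c,lo,hi):
    return cv2.inRange(cv2.cvtColor(c["frame"],cv2.COLOR_RGB2HSV),np.array(lo),np.array(hi))>0
E
python3 - <<'E'
from h import *
d=pickle.load(open("c0.pkl","rb"));P={n:cloud(d[n]) for n in d}
S,T=d["scene"],d["top"]
pc={}
for n,roi in(("scene",(160,210,215,245)),("top",(250,305,405,440))):
    m=mask(d[n],(22,150,100),(35,255,255));k=np.zeros_like(m);k[roi[0]:roi[1],roi[2]:roi[3]]=1
    m&=k;v,u=np.where(m);pc[n]=(u.mean(),v.mean());Q=P[n][m];Q=Q[Q[:,2]>20]
    print(n,"pad",len(u),pc[n],np.median(Q,0),"zmin/max",np.percentile(Q[:,2],[2,98]))
    rect=cv2.minAreaRect(np.stack([u,v],1).astype(np.float32));print(rect)
print("tri pad",tri(ray(S,*pc["scene"]),ray(T,*pc["top"])))
# blue base rim corners and lid in 3D
for n in d:
    m=mask(d[n],(100,150,50),(125,255,255));Q=P[n][m&(d[n]["depth"]>0)]
    Q=Q[(Q[:,0]>300)&(Q[:,0]<720)&(abs(Q[:,1])<300)]
    b=Q[(Q[:,2]>28)&(Q[:,2]<39)]
    r=cv2.minAreaRect(b[:,:2].astype(np.float32));print(n,"rim",len(b),r,cv2.boxPoints(r).round(1).tolist(),np.median(b[:,2]))
    l=Q[Q[:,2]>60];i=l[:,2].argsort()[-60:];print("lid high",l[i].mean(0),l[:,2].max())
    # interior plane of lid
# lid interior via top
for n,pts in (("top",[(245,215),(280,210),(300,180),(240,270),(270,270),(260,180)]),("scene",[(340,220),(355,200),(365,185),(335,250),(350,230)])):
    for u,v in pts: print(n,(u,v),np.median(P[n][v-1:v+2,u-1:u+2].reshape(-1,3),0).round(1),d[n]["frame"][v,u])
E
```

```text
scene pad 193 (np.float64(227.12435233160622), np.float64(183.60621761658032)) [ 547.42324478 -117.45882765  160.88403644] zmin/max [143.34735747 163.91594713]
((226.5547637939453, 184.5255584716797), (6.282869815826416, 32.74341583251953), 25.016895294189453)
top pad 504 (np.float64(422.2996031746032), np.float64(276.8690476190476)) [ 536.96743681 -115.26885082  162.10939344] zmin/max [145.53563308 165.01341938]
((422.4741516113281, 276.8456726074219), (11.917150497436523, 44.202903747558594), 19.536653518676758)
tri pad (array([ 537.45027379, -117.82118211,  150.36864174]), np.float64(1.4345204593637786))
scene rim 1088 ((566.0224609375, -53.310577392578125), (201.033447265625, 242.32882690429688), 67.93022918701172) [[416.0, -100.9000015258789], [640.5, -192.0], [716.0999755859375, -5.699999809265137], [491.5, 85.4000015258789]] 31.611545899351015
lid high [613.67173495  98.32282056 194.87405017] 196.39795105328355
top rim 2199 ((562.1752319335938, -54.74766540527344), (203.83238220214844, 240.7799835205078), 67.89762115478516) [[412.29998779296875, -103.9000015258789], [635.4000244140625, -194.5], [712.0999755859375, -5.599999904632568], [489.0, 85.0]] 33.25443455910898
lid high [610.73598639  98.9179868  196.93898618] 198.84067308502043
top (245, 215) [618.4  97.4 164.5] [92 94 99]
top (280, 210) [633.2  59.3 104.7] [91 94 99]
top (300, 180) [676.7  32.4  87.6] [93 94 99]
top (240, 270) [553.1 108.8 136.4] [92 94 98]
top (270, 270) [555.4  76.4  79.3] [91 93 98]
top (260, 180) [662.   79.1 160.6] [91 93 98]
scene (340, 220) [570.4  61.1  62.1] [69 70 74]
scene (355, 200) [564.9  86.7 106.7] [69 70 74]
scene (365, 185) [557.5 104.3 131.1] [69 70 73]
scene (335, 250) [642.   41.   76.2] [69 70 73]
scene (350, 230) [635.   65.8 117.3] [70 71 74]
```

```bash
cat > plan.py <<'E'
import sys,numpy as np
from scipy.spatial.transform import Rotation as R
from rig import arm
C=np.array([560,-64.5]);psi=np.radians(67.9)
ex=np.array([np.cos(psi),np.sin(psi)]);ey=np.array([-ex[1],ex[0]])
L=173.4
def now(s=None):
    s=s or arm.read_state();r=R.from_euler('xyz',s["tcp_rot"]);p=np.array(s["tcp_pos"]);tip=p+r.apply([0,0,L])
    d=tip[:2]-C
    return s,r,p,tip,np.array([d@ex,d@ey,tip[2]])
def go(*targets):   # tip in case frame (x,y,z) tool down
    s,r,p,tip,c=now();print("t",s["clock"],"tip case",c.round(1),"rot",s["tcp_rot"].round(3),"F",s["ft_force"].round(1),"w",round(s["width"],2))
    for t in targets:
        w=np.array([*(C+t[0]*ex+t[1]*ey),t[2]])-tip
        print(t,"-> cm",(r.inv().apply(w)/10).round(2))
    # yaw so tool y || case x
    q=R.from_euler('xyz',[np.pi,0,psi+np.pi/2]);print("turn",np.degrees((r.inv()*q).as_rotvec()).round(2)/10)
E
python3 -c "
from plan import *
go((447,521,285),(-110,0,285),(-110,0,132))"
```

```text
t 0.1 tip case [448.4 521.5 230.6] rot [-3.14 -0.    2.72] F [ 0.5  0.6 -0.7] w 1.0
(447, 521, 285) -> cm [-0.06 -0.14 -5.44]
(-110, 0, 285) -> cm [-54.13 -53.93  -5.39]
(-110, 0, 132) -> cm [-54.14 -53.91   9.91]
turn [-0.007 -0.001 -0.207]
```

{"op": "arm_command", "data": {"moves": [[[0,0,0,-5.4,0,0,0],[0,-4,-4,-5.4,0,0,-0.2],[0,-8,-8,-5.4,0,0,-0.2],[0,-12,-12,-5.4,0,0,-0.2],[0,-16,-16,-5.4,0,0,-0.2],[0,-20,-20,-5.4,0,0,-0.2],[0,-24,-24,-5.4,0,0,-0.2],[0,-28,-28,-5.4,0,0,-0.2],[0,-32,-32,-5.4,0,0,-0.2],[0,-36,-36,-5.4,0,0,-0.2],[0,-40,-40,-5.4,0,0,-0.2],[0,-44,-44,-5.4,0,0,-0.2]]]}}

```text
clock: 1.6
tcp_pos: [467.2, -36.1, 458.5]
tcp_rot: [3.141, 0.0, 2.754]
ft_force: [0.4, 0.2, -0.4]
width: 0.0
finger_force: 0.0
```

```bash
python3 -c "
from plan import *
go((-110,0,285),(-110,0,132))"
```

```text
t 1.6 tip case [ -8.6  96.7 285.1] rot [3.141 0.    2.754] F [ 0.4  0.2 -0.4] w 0.0
(-110, 0, 285) -> cm [-9.680e+00 -1.013e+01  1.000e-02]
(-110, 0, 132) -> cm [ -9.68 -10.13  15.31]
turn [ 0.001  0.    -0.009]
```

{"op": "arm_command", "data": {"moves": [[[0,-4,-4.2,0,0,0,0],[0,-8,-8.4,0,0,0,0],[0,-9.7,-10.1,0,0,0,0],[0,-9.7,-10.1,4,0,0,0],[0,-9.7,-10.1,8,0,0,0],[0,-9.7,-10.1,12,0,0,0],[0,-9.7,-10.1,14.5,0,0,0],[0,-9.7,-10.1,15.3,0,0,0],[0,-9.7,-10.1,15.3,0,0,0]]]}}

```text
clock: 2.72
tcp_pos: [518.6, -164.3, 305.8]
tcp_rot: [3.141, -0.0, 2.755]
ft_force: [-0.3, 0.4, 0.2]
width: -0.005
finger_force: 0.0
```

```bash
cat >> plan.py <<'E'
def look(name):
    import cv2
    fr=[arm.camera(n)["frame"] for n in("scene","top")]
    cv2.imwrite(f"pics/{name}.png",np.hstack([fr[0][80:400,120:520],fr[1][80:400,180:580]])[:,:,::-1])
E
python3 -c "
from plan import *
go((-70,0,135),(-40,0,135));look('p1')
import numpy as np
for th in (1.36,1.2,1,.8,.6,.4,.2,0):
    for r in (124,):print(th,r,-77+r*np.cos(th)-14.5*np.sin(th),21.5+r*np.sin(th)+14.5*np.cos(th))"
```

```text
t 2.725 tip case [-108.     0.9  132.4] rot [ 3.141 -0.     2.755] F [-0.3  0.4  0.2] w -0.01
(-70, 0, 135) -> cm [-0.08  3.8  -0.26]
(-40, 0, 135) -> cm [-0.08  6.8  -0.26]
turn [ 0.001 -0.002 -0.007]
1.36 124 -65.2334421647761 145.78917135740477
1.2 124 -45.58220519141726 142.32703409984782
1 124 -22.203843352065164 133.6767855512672
0.8 124 -1.0100313589945706 120.55440255707472
0.6 124 17.154300384572096 103.48303311717471
0.4 124 31.564997292882317 83.1432588593145
0.2 124 41.64755035578557 60.3459623972856
0 124 47.0 36.0
```

View pics/p1.png

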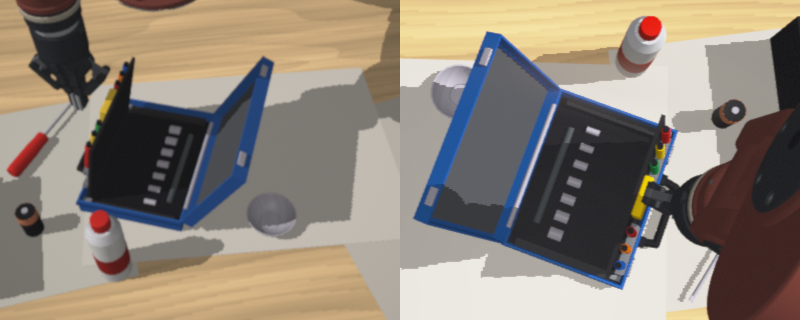

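The gripper (left crop about (77,100), right crop about (655,195)) stands right in front of the yellow pad, centred on it, and nothing has been disturbed.

{"op": "arm_command", "data": {"moves": [[[0,0,2,-1.3,0,0,0],[0,0,3,-1.3,0,0,0],[0,0,4,-1.2,0,0,0],[0,0,5,-1,0,0,0],[0,0,6.1,-0.6,0,0,0],[0,0,7.3,-0.1,0,0,0],[0,0,8.4,0.5,0,0,0],[0,0,9.4,1.2,0,0,0],[0,0,10.3,2,0,0,0],[0,0,11.2,2.9,0,0,0],[0,0,11.2,2.9,0,0,0]]]}}

```text
clock: 4.2
tcp_pos: [560.7, -59.8, 275.4]
tcp_rot: [3.141, -0.002, 2.755]
ft_force: [0.1, -0.4, -0.5]
width: 0.002
finger_force: 0.0
```

```bash
python3 -c "
from plan import *
go((19,0,83),(29,0,60),(34,0,40));look('p2')"
```

```text
t 4.2 tip case [  4.6   1.4 102. ] rot [ 3.141e+00 -2.000e-03  2.755e+00] F [ 0.1 -0.4 -0.5] w 0.0
(19, 0, 83) -> cm [-0.15  1.44  1.9 ]
(29, 0, 60) -> cm [-0.15  2.44  4.2 ]
(34, 0, 40) -> cm [-0.15  2.94  6.2 ]
turn [ 0.001 -0.011 -0.003]
```

View pics/p2.png

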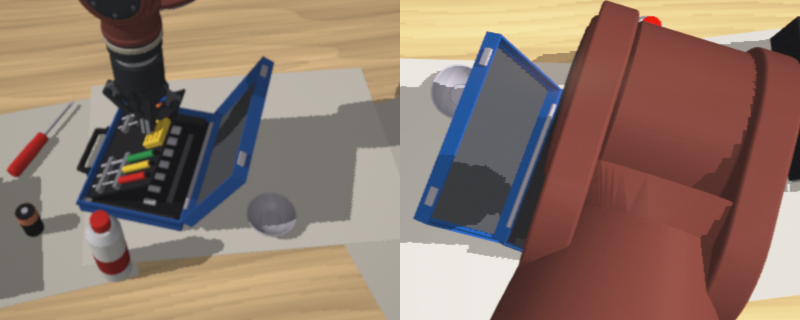

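The left crop shows the panel well on its way down, with its drivers facing up and the yellow pad at about (155,135) under the fingertips. I'll continue along the arc.

{"op": "arm_command", "data": {"moves": [[[0,0,0.8,0.9,0,0,0],[0,0,1.4,1.9,0,0,0],[0,0,2,3,0,0,0],[0,0,2.4,4.2,0,0,0],[0,0,2.7,5.2,0,0,0],[0,0,2.9,5.8,0,0,0],[0,0,2.9,6.2,0,0,0],[0,0,2.9,6.5,0,0,0],[0,0,2.9,6.7,0,0,0],[0,0,2.9,6.7,0,0,0]]]}}

```text
clock: 5.55
tcp_pos: [571.8, -33.8, 209.7]
tcp_rot: [-3.142, 0.0, 2.755]
ft_force: [-0.2, 0.3, -1.3]
width: -0.001
finger_force: 0.0
```

```bash
python3 -c "
from plan import *
go((34,0,36))"
```

```text
t 5.55 tip case [32.9  0.6 36.3] rot [-3.142  0.     2.755] F [-0.2  0.3 -1.3] w -0.0
(34, 0, 36) -> cm [-0.06  0.11  0.03]
turn [-0.     0.    -0.007]
```

{"op": "arm_command", "data": {"moves": [[[0,0,0.1,0.2,0,0,0],[0,0,0.1,0.3,0,0,0],[0,0,0.1,0.4,0,0,0],[0,0,0.1,0.4,0,0,0]]]}}

```text
clock: 6.05
tcp_pos: [572.3, -33.2, 209.1]
tcp_rot: [-3.14, 0.001, 2.754]
ft_force: [-15.3, -0.7, 29.1]
width: -0.003
finger_force: 14.8
```

{"op": "arm_command", "data": {"moves": [[[0,0,0,-0.5,0,0,0],[0,0,0,-5,0,0,0],[0,0,0,-10,0,0,0],[0,0,0,-15,0,0,0],[0,0,0,-20,0,0,0],[0,0,1,-24,0,0,0],[0,0,6,-24,0,0,0],[0,0,11,-24,0,0,0],[0,0,16,-24,0,0,0],[0,0,20,-24,0,0,0],[0,0,21,-24,0,0,0],[0,0,21,-24,0,0,0]]]}}

```text
clock: 7.55
tcp_pos: [651.5, 161.9, 445.4]
tcp_rot: [-3.141, -0.0, 2.755]
ft_force: [-0.2, 0.6, -0.4]
width: 0.001
finger_force: 0.0
```

```bash
python3 - <<'E'
from plan import *
from h import *
go((240,0,155))
look('p3')
T=arm.camera("top");P=cloud(T)
m=mask(T,(22,150,100),(35,255,255))&(T["depth"]>0)
Q=P[m];d=(Q[:,:2]-C)@np.stack([ex,ey],1);k=(abs(d[:,0]-47)<40)&(abs(d[:,1])<30)
print("pad",k.sum(),d[k].mean(0),np.percentile(Q[k,2],[5,50,95]))
m=mask(T,(100,150,50),(125,255,255))&(T["depth"]>0);Q=P[m];Q=Q[(Q[:,2]>60)&(Q[:,0]>300)&(Q[:,0]<760)]
d=(Q[:,:2]-C)@np.stack([ex,ey],1);k=Q[:,2]>180;print("lid top",k.sum(),d[k].mean(0),d[k].min(0),d[k].max(0),Q[k,2].max())
E
```

```text
t 7.55 tip case [244.1   0.4 272. ] rot [-3.141 -0.     2.755] F [-0.2  0.6 -0.4] w 0.0
(240, 0, 155) -> cm [-0.05 -0.41 11.7 ]
turn [-0.002 -0.002 -0.002]
pad 951 [47.29591635  1.55577502] [27.58875712 36.33328994 38.6318131 ]
lid top 2736 [178.87890723   4.69192787] [ 161.94993893 -116.84248338] [190.13460172 120.92852748] 198.3439331792038
```

View pics/p3.png

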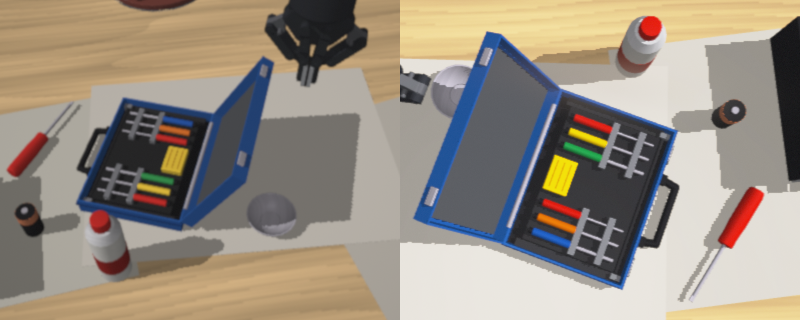

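The panel is flat: the pad shows at (175,160) in the left crop and (560,175) in the right, measured at z 36. Nothing else has moved, and the gripper is behind the lid. Next, down behind the lid's edge.

{"op": "arm_command", "data": {"moves": [[[0,0,0,5,0,0,0],[0,0,0,10,0,0,0],[0,0,-0.5,11.7,0,0,0],[0,0,-2,11.7,0,0,0],[0,0,-3.2,11.7,0,0,0],[0,0,-4,11.7,0,0,0],[0,0,-4.9,11.4,0,0,0],[0,0,-5.8,11,0,0,0],[0,0,-6.8,10.6,0,0,0],[0,0,-7.8,10.2,0,0,0],[0,0,-8.8,9.8,0,0,0],[0,0,-9.8,9.3,0,0,0]]]}}

```text
clock: 9.2
tcp_pos: [614.2, 70.3, 352.9]
tcp_rot: [-3.142, -0.0, 2.755]
ft_force: [1.7, 2.1, -1.1]
width: -0.001
finger_force: 1.3
```

```bash
python3 -c "
from plan import *
T=[]
for th in (1.7,1.57,1.49,1.41,1.33,1.25,1.17,1.09,1.01,.93,.85,.77):
    T.append((round(102-155*np.cos(th)+22*np.sin(th),1),0,round(34.5+155*np.sin(th)+22*np.cos(th),1)))
go(*T);look('p4')"
```

```text
t 9.2 tip case [145.3   0.5 179.5] rot [-3.142 -0.     2.755] F [ 1.7  2.1 -1.1] w -0.0
(np.float64(143.8), 0, np.float64(185.4)) -> cm [-0.05 -0.15 -0.59]
(np.float64(123.9), 0, np.float64(189.5)) -> cm [-0.05 -2.14 -1.  ]
(np.float64(111.4), 0, np.float64(190.8)) -> cm [-0.06 -3.39 -1.13]
(np.float64(98.9), 0, np.float64(191.0)) -> cm [-0.06 -4.64 -1.15]
(np.float64(86.4), 0, np.float64(190.3)) -> cm [-0.06 -5.89 -1.08]
(np.float64(74.0), 0, np.float64(188.5)) -> cm [-0.06 -7.13 -0.9 ]
(np.float64(61.8), 0, np.float64(185.8)) -> cm [-0.06 -8.35 -0.63]
(np.float64(49.8), 0, np.float64(182.1)) -> cm [-0.06 -9.55 -0.26]
(np.float64(38.2), 0, np.float64(177.5)) -> cm [ -0.07 -10.71   0.2 ]
(np.float64(27.0), 0, np.float64(171.9)) -> cm [ -0.07 -11.83   0.76]
(np.float64(16.2), 0, np.float64(165.5)) -> cm [ -0.07 -12.91   1.4 ]
(np.float64(6.0), 0, np.float64(158.2)) -> cm [ -0.07 -13.93   2.13]
turn [-0.    -0.001 -0.007]
```

View pics/p4.png

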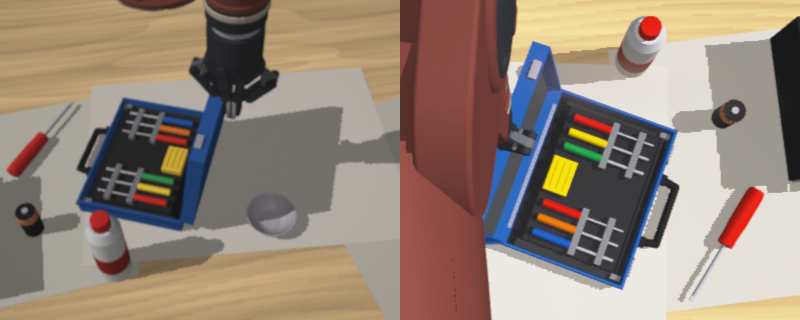

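The lid now stands close to upright (its edge at about (212,105) left, (540,50) right), with the fingers behind its free edge. The case has not moved.

{"op": "arm_command", "data": {"moves": [[[0,0,-1,-0.8,0,0,0],[0,0,-2.1,-1,0,0,0],[0,0,-3.4,-1.1,0,0,0],[0,0,-4.6,-1.1,0,0,0],[0,0,-5.9,-1.1,0,0,0],[0,0,-7.1,-0.9,0,0,0],[0,0,-8.3,-0.6,0,0,0],[0,0,-9.5,-0.3,0,0,0],[0,0,-10.7,0.2,0,0,0],[0,0,-11.8,0.8,0,0,0],[0,0,-12.9,1.4,0,0,0],[0,0,-13.9,2.1,0,0,0]]]}}

```text
clock: 10.8
tcp_pos: [561.8, -58.5, 331.3]
tcp_rot: [-3.141, 0.0, 2.755]
ft_force: [1.2, 0.3, 2.4]
width: 0.004
finger_force: 1.2
```

```bash
python3 -c "
from plan import *
T=[]
for th in (.7,.64,.58,.52,.46,.4,.35,.3,.25,.21,.17,.13,.1,.07,.04,.02,0):
    T.append((round(102-155*np.cos(th)+22*np.sin(th),1),0,round(34.5+155*np.sin(th)+22*np.cos(th),1)))
go(*T);look('p5')"
```

```text
t 10.8 tip case [  6.2   0.6 157.9] rot [-3.141  0.     2.755] F [1.2 0.3 2.4] w 0.0
(np.float64(-2.4), 0, np.float64(151.2)) -> cm [-0.06 -0.86  0.67]
(np.float64(-9.2), 0, np.float64(144.7)) -> cm [-0.06 -1.54  1.32]
(np.float64(-15.6), 0, np.float64(137.8)) -> cm [-0.06 -2.18  2.01]
(np.float64(-21.6), 0, np.float64(130.6)) -> cm [-0.06 -2.78  2.73]
(np.float64(-27.1), 0, np.float64(123.0)) -> cm [-0.06 -3.33  3.49]
(np.float64(-32.2), 0, np.float64(115.1)) -> cm [-0.07 -3.84  4.28]
(np.float64(-36.1), 0, np.float64(108.3)) -> cm [-0.07 -4.23  4.96]
(np.float64(-39.6), 0, np.float64(101.3)) -> cm [-0.07 -4.58  5.66]
(np.float64(-42.7), 0, np.float64(94.2)) -> cm [-0.07 -4.89  6.37]
(np.float64(-45.0), 0, np.float64(88.3)) -> cm [-0.07 -5.12  6.96]
(np.float64(-47.0), 0, np.float64(82.4)) -> cm [-0.07 -5.32  7.55]
(np.float64(-48.8), 0, np.float64(76.4)) -> cm [-0.07 -5.5   8.15]
(np.float64(-50.0), 0, np.float64(71.9)) -> cm [-0.07 -5.62  8.6 ]
(np.float64(-51.1), 0, np.float64(67.3)) -> cm [-0.07 -5.73  9.06]
(np.float64(-52.0), 0, np.float64(62.7)) -> cm [-0.07 -5.82  9.52]
(np.float64(-52.5), 0, np.float64(59.6)) -> cm [-0.07 -5.87  9.83]
(np.float64(-53.0), 0, np.float64(56.5)) -> cm [-0.07 -5.92 10.14]
turn [-0.001  0.001 -0.007]
```

View pics/p5.png

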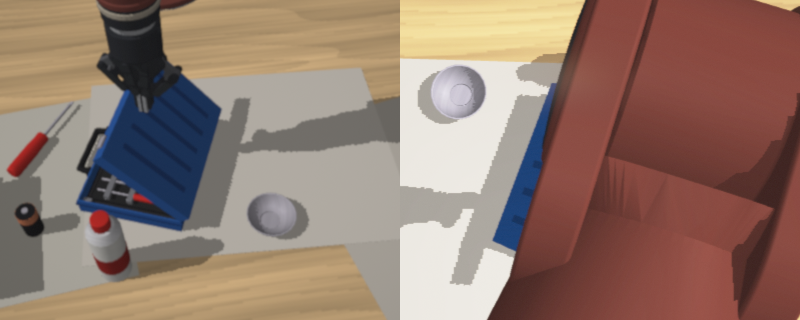

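The lid is past upright and about 0.7–0.8 rad open, with the fingertips on its outer face at (143,100) in the left crop. I'll ease it down along the arc.

{"op": "arm_command", "data": {"moves": [[[0,0,-0.9,0.7,0,0,0],[0,0,-1.5,1.3,0,0,0],[0,0,-2.2,2,0,0,0],[0,0,-2.8,2.7,0,0,0],[0,0,-3.3,3.5,0,0,0],[0,0,-3.8,4.2,0,0,0],[0,0,-4.2,4.9,0,0,0],[0,0,-4.6,5.6,0,0,0],[0,0,-4.9,6.3,0,0,0],[0,0,-5.1,6.9,0,0,0],[0,0,-5.3,7.4,0,0,0],[0,0,-5.4,7.8,0,0,0]]]}}

```text
clock: 12.4
tcp_pos: [541.6, -107.9, 253.4]
tcp_rot: [-3.142, -0.0, 2.755]
ft_force: [-0.2, -1.2, 1.2]
width: 0.0
finger_force: 0.8
```

```bash
python3 -c "
from plan import *
go((-50,0,71.9),(-52,0,62.7),(-53,0,56.5))"
```

```text
t 12.4 tip case [-47.1   0.8  80. ] rot [-3.142 -0.     2.755] F [-0.2 -1.2  1.2] w 0.0
(-50, 0, 71.9) -> cm [-0.08 -0.29  0.81]
(-52, 0, 62.7) -> cm [-0.08 -0.49  1.73]
(-53, 0, 56.5) -> cm [-0.08 -0.59  2.35]
turn [-0.    -0.001 -0.007]
```

{"op": "arm_command", "data": {"moves": [[[0,0,-0.1,0.3,0,0,0],[0,0,-0.2,0.6,0,0,0],[0,0,-0.3,0.9,0,0,0],[0,0,-0.4,1.2,0,0,0],[0,0,-0.5,1.5,0,0,0],[0,0,-0.5,1.7,0,0,0],[0,0,-0.6,1.9,0,0,0],[0,0,-0.6,2.05,0,0,0],[0,0,-0.6,2.2,0,0,0],[0,0,-0.6,2.3,0,0,0],[0,0,-0.6,2.35,0,0,0],[0,0,-0.6,2.35,0,0,0]]]}}

```text
clock: 13.9
tcp_pos: [539.4, -113.3, 230.1]
tcp_rot: [3.141, -0.0, 2.755]
ft_force: [0.5, 0.8, 0.0]
width: -0.001
finger_force: 0.3
```

Tip z is 56.7 with no stop felt yet; press gently in small steps.

{"op": "arm_command", "data": {"moves": [[[0,0,0,0.05,0,0,0],[0,0,0,0.1,0,0,0],[0,0,0,0.15,0,0,0],[0,0,0,0.2,0,0,0],[0,0,0,0.2,0,0,0]]]}}

```text
clock: 14.52
tcp_pos: [539.4, -113.2, 229.8]
tcp_rot: [-3.141, 0.0, 2.755]
ft_force: [-6.6, 1.7, 15.4]
width: -0.001
finger_force: 7.9
```

The lid is against a firm stop at z 56.4, which matches fully shut (56.5). I'll lift straight up and check.

{"op": "arm_command", "data": {"moves": [[[0,0,0,0,0,0,0],[0,0,0,-1,0,0,0],[0,0,0,-4,0,0,0],[0,0,0,-9,0,0,0],[0,0,0,-14,0,0,0],[0,0,0,-19,0,0,0],[0,0,5,-22,0,0,0],[0,0,10,-22,0,0,0],[0,0,15,-22,0,0,0],[0,0,20,-22,0,0,0],[0,0,25,-22,0,0,0],[0,0,30,-22,0,0,0]]]}}

```text
clock: 16.02
tcp_pos: [653.0, 166.2, 448.3]
tcp_rot: [3.141, 0.0, 2.755]
ft_force: [-0.0, -0.5, 1.4]
width: 0.003
finger_force: 0.0
```

```bash
python3 - <<'E'
from plan import *
from h import *
go();look('p6')
for n in("top","scene"):
    T=arm.camera(n);P=cloud(T)
    m=mask(T,(100,120,30),(125,255,255))&(T["depth"]>0);Q=P[m];d=(Q[:,:2]-C)@np.stack([ex,ey],1)
    for x in(-80,-50,0,50,80):
        k=(abs(d[:,0]-x)<6)&(abs(d[:,1])<105)&(Q[:,2]>20)&(Q[:,2]<120);print(n,x,k.sum(),np.median(Q[k,2]).round(1))
    k=(abs(d[:,0])<130)&(abs(d[:,1])<150)&(Q[:,2]>50)&(Q[:,2]<70);r=cv2.minAreaRect(d[k].astype(np.float32));print(r)
E
```

```text
t 16.025 tip case [248.8   0.6 274.9] rot [3.141 0.    2.755] F [-0.  -0.5  1.4] w 0.0
turn [ 0.002  0.001 -0.006]
top -80 1300 56.9
top -50 1303 57.3
top 0 1287 57.2
top 50 1277 57.1
top 80 1263 57.0
((-1.5701446533203125, 1.2903366088867188), (180.72520446777344, 239.71246337890625), 0.14239424467086792)
scene -80 643 55.7
scene -50 658 56.0
scene 0 662 56.1
scene 50 680 56.1
scene 80 689 56.0
((-1.5956802368164062, -1.0624237060546875), (180.62255859375, 240.2719268798828), 0.0505019947886467)
```

View pics/p6.png

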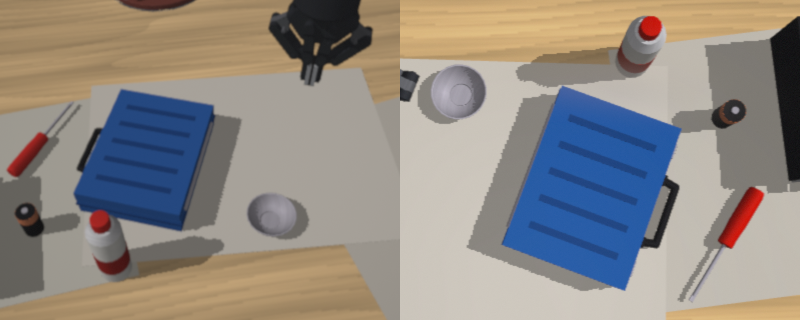

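The case (left crop about (147,160), right crop about (592,190)) is shut, with the lid level at z of about 56.5. It has not moved, and the screwdriver, battery, can and dish are where they were.

```bash
python3 -c "
from rig import arm
print(arm.job_done())"
```

```text
the job is handed in; nothing more can be done
None
```

The driver panel is folded flat and the lid eased fully shut; the case stayed in place, the screwdriver, battery, spray can and parts dish are undisturbed, and the job is handed in at about 16 s of the 59 s allowed.

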